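# Clamp the filing block in the ratchet clamp

### The arm

A 6-joint arm with a two-finger parallel gripper is mounted at the origin on the work surface. World frame = base frame: x ahead of the robot, y to its left, z up, the work surface at z = 0. Lengths are in m, angles in rad, forces in N, time in s.
With the tool pointing down it reaches from about 0.275 to 0.75 m from the base axis. Payload 10.2 kg.
Tool frame: the origin (TCP) lies midway between the tips of the shut fingers; the grasp point (between the pads) lies r.tcp_to_grasp behind it (r.tcp_to_grasp is the distance from the TCP to the grasp point, in m); z points along the fingers, y is the line along which they close (so a half turn about z gives the same grasp; the last joint's range is limited). The gripper opens to 88 mm and grips with 3 to 60 N. Pads are 18 mm wide; open, the fingers measure 123 mm over their backs; the gripper's body (75 mm by 187 mm) begins 45 mm behind the grasp point.
Start: joints at [1.074, 0.313, 1.498, -0, 1.331, -0.223], TCP at [0.142, 0.505, 0.239] pointing down, gripper open.
Joint ranges: [-2.94, 2.94], [-0.97, 2.17], [0.19, 2.56], [-1.23, 4.37], [0.02, 3.11], [-2.88, 2.88]. Speed limits (rad/s): [2.39, 2.39, 3.01, 3.14, 3.14, 3.14].

### API

Orientations are given as a unit quaternion [x, y, z, w].
In Python, from station import r gives the robot as it stands.
- The arm moves only by the shell command python3 -m pendant 'ROWS'. ROWS is JSON, a list of rows, each an object of numbers: "dx", "dy", "dz": the shift along the tool's x, y, z normalised to -1 to 1, where 1 is 30 cm; "turn": the turn about the tool's z normalised to -1 to 1, where 1 is 0.15 rad; "grip": the closure, from 0 (fully open) to 1 (shut). In form: [{"dx": .., "dy": .., "dz": .., "turn": .., "grip": ..}, ...]. A call has exactly 8 rows; each row shifts and turns the commanded pose from where the row before left it, along the tool's axes as they then stand; what a row does not reach is not made up. A row lasts 1/10 s, in which the tool goes at most 50 mm and 8.59 degrees, less where a joint would pass 70% of its speed; a pose out of reach is approached as far as the arm can. A call with a number of a shift or a turn outside -1 to 1 is refused whole. A call with a gripper value outside its range is refused whole. The fingers move at their own pace and stop on an object; the grip force is fixed at half the most. Time passes only in rows, so rows that do not move let the fingers close, or fill a call up. It gives the time, the measured TCP pose, the force, the opening and the grip force at its end, in the units of the state.
- r.sense(): the state, without advancing time (a new reading comes with each control period).
- r.grab_frame(name): name is "side" or "top" or "wrist"; returns a dict with "color" (480x640x3 uint8, red, green, blue), "vertical_fov" (degrees; the focal length in pixels is half the picture's height over the tangent of half this angle, whatever the lens; pixels are square), "cx", "cy" (the principal point, pixels), "rvec" (rotation vector, rad) and "tvec" (3), from world to camera coordinates, as OpenCV has them. Camera axes: x right, y down, z forward; pixel columns grow to the right and rows downward; lengths in m; the calibration is good to about 2 mm. A picture is of the moment at which its call begins. There is no depth.
- r.job_done(): hands the job in; it is judged then, once.
Trained networks look in a picture, given as the dict that the camera call returned (one of the last four; its "shot" number tells which), for a name from the list of things; names that differ only in an ending like _2 or _b are one class to them, and where a whole thing is asked for, a point or a joint stands for the part that bears it (a point fixed in the world has none). Each returns a list of dicts, best first, with "score" (0 to 1); they miss things now and then, are a little off and sometimes report something else, mostly with a low value. They report only what shows in the picture. A call takes as long as a camera call. They do not tell look-alikes from the thing itself.
- r.look_for(query, picture): "at" ([x, y, z] in m, in world coordinates, good to about 4 mm: the middle of the surface that is visible of it).
- r.cut_out(query, picture): "region" (480x640 bool, what is visible of it).
The state is a dict: "time": time; "q": joint angles; "qvel": joint speeds; "joint_torque": joint torques, N m; "position": TCP position; "ee_rot": TCP orientation; "wrist_force": force on the tool from outside, world axes, zero at the start; "torque": the same for the moment, N m; "finger_gap": finger opening in m; "finger_force": force on a finger pad.
Only numpy, scipy, OpenCV 4.12 (cv2) and the standard library are available. Lean on these libraries where they do the work, as an engineer would, in place of code of your own. Each camera call takes 0.05 s, during which the arm holds its last target. There are 200 camera calls.

### The job

Stand the wooden filing block upright on the bed of the ratchet clamp, centred between the jaws with its broad sides facing them, and let go of it. Then wind the wing knob clockwise until the block is just nipped between both jaws, and two clicks of the ratchet more, no tighter, and leave the pawl holding it. Leave the other things on the bench where they are.

Things in the scene. Friction and masses are not known exactly. Their poses are not given: they have to be found in the camera images.
- clamp: Grey ratchet clamp fixed to the bench: bed plate 290 x 120 x 12 mm, knob at one end, two steel jaws at the other. Origin: underside of the bed, 10 mm from its middle; x runs along the bed from the knob end to the far jaw, y to the left of that, z up. The knob's axis is at x = -80 mm, y = 0.
- bed (a point): Point on the bed's top, 63 mm along x from the clamp's origin, where the block's underside centre belongs; axes as the clamp's. The far jaw's face (80 mm wide, top 23 mm above the bed) is preset 16 to 25 mm beyond it, exactly where is not measured; the moving jaw's starts about 20 or 17 mm short of it (its listed pose tells), so the gap is 33 to 46 mm wide.
- pawl_tip (a point): Tip of the sprung steel pawl, at the +y side of the ratchet wheel under the knob (80 mm across, 18 teeth, 20 degrees a click, 17 to 25 mm above the bench). It lets the wheel turn only clockwise seen from above. Let go between teeth, the wheel runs back to the tooth last caught; at the start it rests on a tooth.
- knob: Black wing knob on the ratchet wheel: upright bar 60 mm long (its x) x 12 mm thick (its y) x 44 mm high. Origin: on the vertical turning axis, at the bar's underside 31 mm above the bench; nothing stands around the bar. Return spring about 0.03 N m, click ripple about 0.01 N m, and once the block is nipped 0.22 N m more per rad. A click (20 degrees) moves the jaw 3.5 mm.
- jaw: Moving steel jaw face, 10 x 80 x 22 mm, sprung on its carriage: pressed in 1 mm per 2.2 N (up to 12 mm), 7.7 N a click, so two clicks past first nip hold the block with 8 to 15 N. Origin: middle of the lower edge of its face, 14 mm above the bench; x towards the far jaw.
- block: Loose dark wooden filing block standing upright, 26 mm thick (its x) x 70 mm long (its y) x 60 mm high, about 70 to 140 g; the top 14 mm is only 44 mm long (a step at each end). Origin: centre of its underside, z up.
- handpiece: Bystander: steel and blue hand grinder lying flat, 150 mm long, 22 mm high. Origin: centre of the steel part's underside.
- pen_cup: Bystander: pink open box 60 x 75 x 90 mm with pens up to 135 mm high. Origin: centre of its underside.
- driver: Bystander: screwdriver with blue handle lying flat, 170 mm long. Origin: on its underside, within its length.
Not all that is in view belongs to the job. Several things have the shape of the block; the one meant has the colours described above.

How it is judged:
On the way, in this order (a step that is already met when the one before it is completed fails the run):
1. the block stands upright on the clamp's bed between the jaws, not yet clamped, and let go (angle between block's own z axis and vertical below 0.09 rad and z of block in the frame of clamp between 0.0095 and 0.0145 m and y of block in the frame of clamp between -0.015 and 0.015 m and x of block in the frame of clamp between 0.045 and 0.085 m and contact force between the fingers and block below 0.2 N), for 0.2 s.
2. the block is tightened by winding the knob in the fingers (angle between block's own z axis and vertical below 0.09 rad and z of block in the frame of clamp between 0.0095 and 0.0145 m and y of block in the frame of clamp between -0.015 and 0.015 m and x of block in the frame of clamp between 0.045 and 0.085 m and contact force between jaw and block above 4 N and contact force between the fingers and knob above 1 N), for 0.1 s.
At the end, for the whole second after the job is handed in: The block stands upright (within 5 degrees) on the bed between the jaws, square to them (5 degrees), centred within 15 mm across, held with 6 to 17 N jaw force by the pawl alone (the second click after it is nipped gives 8 to 15 N), knob and block at rest (angle between block's own z axis and vertical below 0.09 rad and z of block in the frame of clamp between 0.0095 and 0.0145 m and y of block in the frame of clamp between -0.015 and 0.015 m and x of block in the frame of clamp between 0.045 and 0.085 m and angle between the x axis of block and the x axis of clamp, either way round below 0.09 rad and contact force between jaw and block between 6 and 17 N and angular speed of knob below 0.05 rad/s and linear speed of block below 0.01 m/s); the robot touches nothing.
It fails at once if the clamp is overtightened: jaw force on the block above 24 N (contact force between jaw and block above 24 N).
It fails at once if the hand grinder is pushed more than 20 mm (distance of handpiece from where it was at the start of the episode above 0.02 m).
It fails at once if the pen box is pushed more than 20 mm (distance of pen_cup from where it was at the start of the episode above 0.02 m).
It fails at once if the screwdriver is pushed more than 20 mm (distance of driver from where it was at the start of the episode above 0.02 m).
It also fails if it takes over 72 s, if anything falls off the work surface, if the arm or the gripper's body presses on something with over 40 N, if the wrist force passes 120 N, or if a joint passes its speed limit or range.

## Working session

There is one attempt and no reset: what is moved stays moved. The work goes in short steps, Python scripts to look and compute and a shell command to move; the robot and the scene stay as the last step left them, time stands still between calls to the robot, and variables do not carry over. Pictures are saved under pics/ and viewed, at most 13 in all, crops included, and the job is handed in when it is done.

```bash
mkdir -p pics; cat > h.py <<'E'
import numpy as np,cv2
from station import r
from scipy.spatial.transform import Rotation as R
def cam(f):
    fl=240/np.tan(np.radians(f["vertical_fov"])/2)
    K=np.array([[fl,0,f["cx"]],[0,fl,f["cy"]],[0,0,1.]])
    return K,R.from_rotvec(np.ravel(f["rvec"])).as_matrix(),np.ravel(f["tvec"])
def pix(f,P):
    K,M,t=cam(f); p=(M@np.atleast_2d(P).T).T+t; p=p@K.T; return p[:,:2]/p[:,2:]
def ray(f,uv,z):
    K,M,t=cam(f); c=-M.T@t; d=M.T@np.linalg.inv(K)@np.array([uv[0],uv[1],1.]); return c+d*(z-c[2])/d[2]
def save(f,n,crop=None,s=1):
    im=f["color"][:,:,::-1]
    if crop: x0,y0,x1,y1=crop; im=im[y0:y1,x0:x1]
    cv2.imwrite("pics/"+n,cv2.resize(im,None,fx=s,fy=s,interpolation=cv2.INTER_CUBIC))
E
python3 - <<'E'
from h import *
s=r.sense();print(s["time"],s["position"],s["ee_rot"],s["finger_gap"],r.tcp_to_grasp)
for n in("top","side"):
    f=r.grab_frame(n);save(f,n+"0.png")
    K,M,t=cam(f);print(n,"campos",np.round(-M.T@t,3))
    for q in("clamp","knob","jaw","block","pawl_tip","handpiece","pen_cup","driver"):
        for d in r.look_for(q,f): 
            if d["score"]>.2: print(q,round(d["score"],2),np.round(d["at"],3),np.round(pix(f,d["at"])[0]))
E
```

```text
0.0 [0.14185912 0.50521084 0.23814229] [ 1.36494348e-01  9.90640630e-01 -6.19049557e-04 -2.25690074e-04] 0.0880986696245571 0.0187
top campos [ 0.531 -0.025  1.326]
clamp 0.56 [ 0.531 -0.081  0.009] [358. 285.]
knob 0.67 [ 0.465 -0.078  0.024] [358. 314.]
jaw 0.54 [ 0.577 -0.08   0.037] [358. 266.]
block 0.86 [0.493 0.203 0.059] [234. 306.]
block 0.78 [0.491 0.3   0.046] [193. 308.]
pawl_tip 0.38 [ 0.439 -0.034  0.029] [339. 326.]
handpiece 0.93 [ 0.792 -0.024  0.018] [331. 176.]
handpiece 0.66 [ 0.577 -0.083  0.035] [359. 266.]
pen_cup 0.61 [0.723 0.334 0.059] [177. 208.]
driver 0.79 [ 0.419 -0.354  0.02 ] [478. 331.]
driver 0.6 [ 0.465 -0.077  0.021] [357. 314.]
driver 0.47 [ 0.535 -0.075  0.014] [356. 284.]
side campos [ 0.459 -0.748  0.72 ]
clamp 0.75 [ 0.526 -0.097  0.008] [285. 286.]
jaw 0.7 [ 0.577 -0.09   0.038] [309. 268.]
block 0.98 [0.484 0.176 0.038] [246. 197.]
handpiece 0.59 [ 0.794 -0.03   0.018] [402. 237.]
pen_cup 0.56 [0.717 0.31  0.06 ] [328. 145.]
driver 0.69 [ 0.797 -0.029  0.019] [402. 236.]
driver 0.66 [ 0.412 -0.366  0.024] [242. 420.]
```

View pics/top0.png

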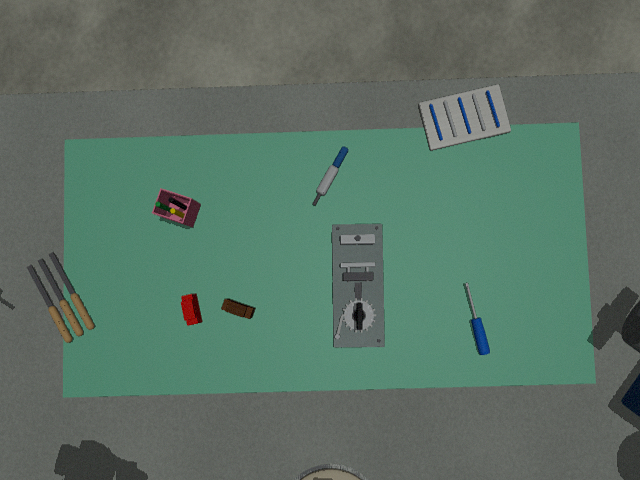

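View pics/side0.png

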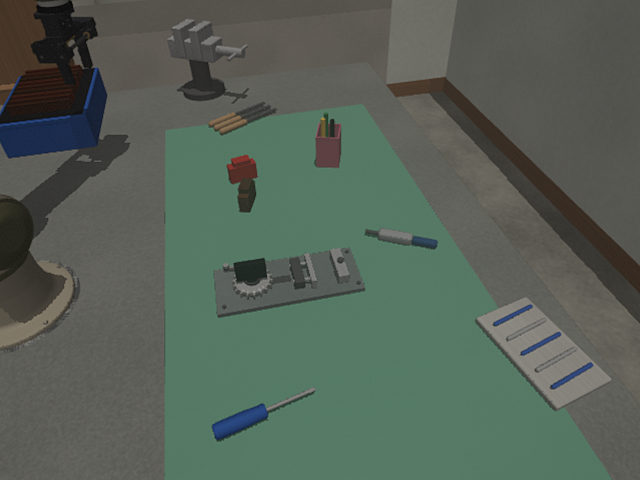

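```bash
python3 - <<'E'
from h import *
f=r.grab_frame("top");g=r.grab_frame("side")
a=f["color"][280:340,170:270,::-1];b=g["color"][145:220,200:300,::-1]
a=cv2.resize(a,(600,360),interpolation=2);b=cv2.resize(b,(300,225),interpolation=2);b=cv2.copyMakeBorder(b,0,0,0,300,0)
cv2.imwrite("pics/crop1.png",np.vstack([a,b]))
for q in("block","clamp"):
    for d in r.cut_out(q,f):
        m=d["region"].astype(np.uint8);c=max(cv2.findContours(m,0,2)[0],key=cv2.contourArea)
        bx=cv2.boxPoints(cv2.minAreaRect(c));z=.06 if q=="block" else .012
        W=np.array([ray(f,p,z) for p in bx]);col=f["color"][d["region"]].mean(0)
        print(q,round(d["score"],2),np.round(W.mean(0),4),np.round(W[:,:2],3).tolist(),col.round())
        e=W[1]-W[0];e2=W[2]-W[1];l=e if np.hypot(*e[:2])>np.hypot(*e2[:2]) else e2
        print(" long axis deg",np.degrees(np.arctan2(l[1],l[0])),np.linalg.norm(e),np.linalg.norm(e2))
E
```

```text
block 0.92 [0.4889 0.3029 0.06  ] [[0.519, 0.332], [0.528, 0.29], [0.459, 0.274], [0.45, 0.316]] [113.  22.  17.]
 long axis deg -167.35632931368124 0.04291358898945734 0.07044769988203133
block 0.84 [0.4874 0.1953 0.06  ] [[0.485, 0.236], [0.515, 0.225], [0.489, 0.155], [0.46, 0.165]] [57. 39. 23.]
 long axis deg -109.8590317285151 0.031358727004644926 0.07511497367545743
clamp 0.55 [ 0.5342 -0.0797  0.012 ] [[0.68, -0.019], [0.679, -0.143], [0.389, -0.139], [0.389, -0.017]] [ 93. 101. 100.]
 long axis deg 179.16132074477997 0.12419364668279452 0.29009901354217976
clamp 0.38 [0.4851 0.2044 0.012 ] [[0.484, 0.245], [0.513, 0.234], [0.486, 0.164], [0.457, 0.174]] [57. 36. 19.]
 long axis deg -110.69995560882279 0.0309057692530529 0.07573722672181663
```

View pics/crop1.png

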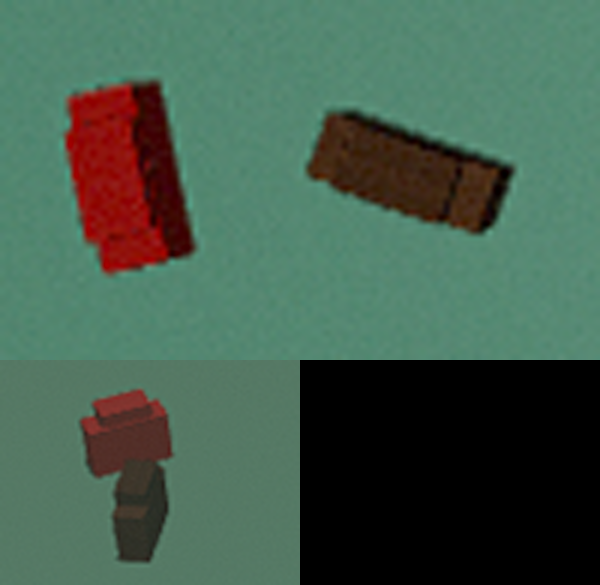

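The brown, dark block at (238,308) in the top view matches "dark wooden". The thing at (192,309) is bright red, a look-alike. The crop shows the brown block upright with its step on top, so I'm moving over it.

```bash
python3 -m pendant '[{"dx":-0.139,"dy":-0.068,"dz":0,"turn":0,"grip":0},{"dx":-0.139,"dy":-0.068,"dz":0,"turn":0,"grip":0},{"dx":-0.139,"dy":-0.068,"dz":0,"turn":0,"grip":0},{"dx":-0.139,"dy":-0.068,"dz":0,"turn":0,"grip":0},{"dx":-0.139,"dy":-0.068,"dz":0,"turn":0,"grip":0},{"dx":-0.139,"dy":-0.068,"dz":0,"turn":0,"grip":0},{"dx":-0.139,"dy":-0.068,"dz":0,"turn":0,"grip":0},{"dx":-0.139,"dy":-0.068,"dz":0,"turn":0,"grip":0}]'
python3 -m pendant '[{"dx":-0.139,"dy":-0.068,"dz":0,"turn":0,"grip":0},{"dx":-0.139,"dy":-0.068,"dz":0,"turn":0,"grip":0},{"dx":0,"dy":0,"dz":0,"turn":0.9,"grip":0},{"dx":0,"dy":0,"dz":0,"turn":0.9,"grip":0},{"dx":0,"dy":0,"dz":0,"turn":0.9,"grip":0},{"dx":0,"dy":0,"dz":0,"turn":0.9,"grip":0},{"dx":0,"dy":0,"dz":0,"turn":0.9,"grip":0},{"dx":0,"dy":0,"dz":0,"turn":0.9,"grip":0}]'
python3 -m pendant '[{"dx":0,"dy":0,"dz":0,"turn":0.9,"grip":0},{"dx":0,"dy":0,"dz":0,"turn":0.9,"grip":0},{"dx":0,"dy":0,"dz":0,"turn":0.9,"grip":0},{"dx":0,"dy":0,"dz":0,"turn":0.9,"grip":0},{"dx":0,"dy":0,"dz":0,"turn":0.9,"grip":0},{"dx":0,"dy":0,"dz":0,"turn":0.9,"grip":0},{"dx":0,"dy":0,"dz":0,"turn":0.1,"grip":0},{"dx":0,"dy":0,"dz":0,"turn":0,"grip":0}]'
python3 - <<'E'
from h import *
s=r.sense();Rm=R.from_quat(s["ee_rot"]).as_matrix();print(s["time"],s["position"],s["q"],"ty yaw",np.degrees(np.arctan2(Rm[1,1],Rm[0,1])),Rm.round(3).tolist())
f=r.grab_frame("wrist");save(f,"wrist1.png");K,M,t=cam(f);print(-M.T@t,M.round(2).tolist())
for d in r.cut_out("block",f): print(d["score"],np.argwhere(d["region"]).mean(0),f["color"][d["region"]].mean(0))
E
```

```text
time: 1.9
position: [0.4202, 0.2566, 0.2389]
ee_rot: [0.137, 0.991, 0.0, 0.0]
wrist_force: [-0.4, 1.4, 0.4]
finger_gap: 0.0882
finger_force: 0.0
time: 2.7
position: [0.4883, 0.1963, 0.2387]
ee_rot: [0.518, 0.855, -0.0, 0.0]
wrist_force: [0.1, -1.1, 0.0]
finger_gap: 0.088
finger_force: 0.0
time: 3.5
position: [0.4883, 0.1963, 0.2387]
ee_rot: [0.815, 0.579, -0.0, -0.0]
wrist_force: [-0.7, -0.0, 0.7]
finger_gap: 0.0884
finger_force: 0.0
3.5 [0.48826336 0.19629473 0.23871799] [ 1.59417743e-01  3.15650135e-01  1.49396574e+00 -1.19524321e-05
  1.33201533e+00  4.94560092e-01] ty yaw -19.20208020524918 [[0.329, 0.944, -0.0], [0.944, -0.329, -0.0], [-0.0, -0.0, -1.0]]
[0.51296741 0.26830751 0.38551126] [[0.94, -0.33, -0.0], [-0.31, -0.9, 0.29], [-0.1, -0.28, -0.96]]
0.85 [ 85.36758771 278.35051226] [125.54982925  25.78950636  22.91462279]
0.73 [201.73017959 318.27726675] [47.80902322 33.70083224 21.84099869]
```

View pics/wrist1.png

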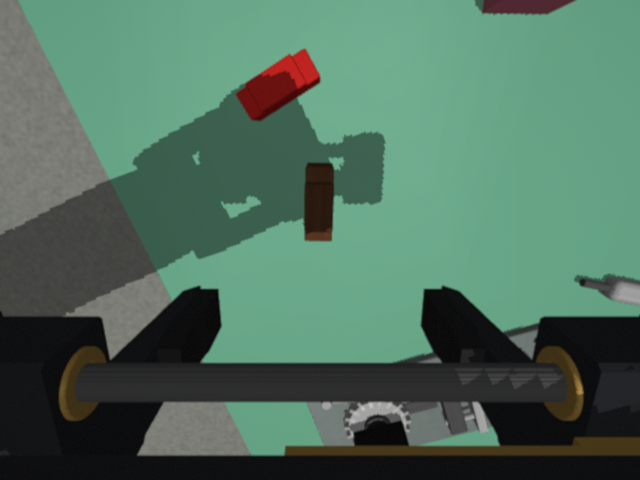

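The picture shows the dark block at about (319,202), aligned with the tool, and the red look-alike at (278,85). I'll fit the block's pose by its silhouette.

```bash
cat >> h.py <<'E'
def boxpts(dims):
    P=[]
    for (x0,x1,y0,y1,z0,z1) in dims: P+= [[a,b,c] for a in(x0,x1) for b in(y0,y1) for c in(z0,z1)]
    return np.array(P,float)
BL=[(-.013,.013,-.035,.035,0,.046),(-.013,.013,-.022,.022,.046,.06)]
def sil(f,p,z0,dims):
    m=np.zeros((480*2,640*2),np.uint8);c,s=np.cos(p[2]),np.sin(p[2])
    for d in dims:
        P=boxpts([d]);W=np.c_[p[0]+c*P[:,0]-s*P[:,1],p[1]+s*P[:,0]+c*P[:,1],z0+P[:,2]]
        cv2.fillConvexPoly(m,cv2.convexHull(np.round(pix(f,W)*2+.5).astype(np.int32)),1)
    return m
def fit(f,mask,p0,z0=0,dims=BL):
    from scipy.optimize import minimize
    M=cv2.resize(mask.astype(np.uint8),(1280,960),interpolation=0)
    def e(p):
        q=[p[0]/100,p[1]/100,p[2]/10]; s=sil(f,q,z0,dims); return 1-(s&M).sum()/max((s|M).sum(),1)
    p0=np.array([p0[0]*100,p0[1]*100,p0[2]*10]);b=None
    for k in range(3):
        o=minimize(e,p0,method="Nelder-Mead",options=dict(initial_simplex=p0+np.vstack([np.zeros(3),np.eye(3)*[.6,.6,.8]]),xatol=.005,fatol=1e-4));p0=o.x
    return [p0[0]/100,p0[1]/100,p0[2]/10],1-o.fun
E
python3 - <<'E'
from h import *
for n in("wrist","top","side"):
    f=r.grab_frame(n)
    for d in r.cut_out("block",f):
        if f["color"][d["region"]].mean(0)[0]<90:
            p,i=fit(f,d["region"],[.488,.195,-.34]);print(n,np.round(p[:2],4),np.degrees(p[2]),i);break
    if n=="top":
        for q in("clamp","knob","jaw"):
            for d in r.cut_out(q,f)[:2]:
                c=np.argwhere(d["region"]).mean(0);print(q,d["score"],c,d["region"].sum())
E
```

```text
wrist [0.4868 0.2011] -21.48837087008508 0.9550465589211174
top [0.4871 0.1992] -22.26521874526252 0.5536409116175653
clamp 0.97 [285.35198985 357.72728714] 6307
knob 0.91 [314.35714286 358.53506494] 770
knob 0.26 [329.10693069 478.32475248] 505
jaw 0.66 [264.525   358.84375] 160
side [0.4858 0.3066] -83.40641366956174 0.8886103151862464
```

```bash
python3 -m pendant '[{"dx":0.012,"dy":-0.009,"dz":0,"turn":0.26,"grip":0},{"dx":0,"dy":0,"dz":0.13,"turn":0,"grip":0},{"dx":0,"dy":0,"dz":0.13,"turn":0,"grip":0},{"dx":0,"dy":0,"dz":0.13,"turn":0,"grip":0},{"dx":0,"dy":0,"dz":0.13,"turn":0,"grip":0},{"dx":0,"dy":0,"dz":0.1,"turn":0,"grip":0},{"dx":0,"dy":0,"dz":0.07,"turn":0,"grip":0},{"dx":0,"dy":0,"dz":0,"turn":0,"grip":0}]'
python3 -m pendant '[{"grip":0.5},{"grip":0.8},{"grip":1},{"grip":1},{"grip":1},{"grip":1},{"grip":1},{"grip":1}]'
```

```text
time: 4.85
position: [0.4855, 0.2003, 0.0294]
ee_rot: [0.827, 0.562, -0.002, -0.001]
wrist_force: [-0.3, -0.9, -0.3]
finger_gap: 0.088
finger_force: 0.0invalid input at $[0]: expected keys dx, dy, dz, turn, grip
```

```bash
python3 -m pendant '[{"dx":0,"dy":0,"dz":0,"turn":0,"grip":1},{"dx":0,"dy":0,"dz":0,"turn":0,"grip":1},{"dx":0,"dy":0,"dz":0,"turn":0,"grip":1},{"dx":0,"dy":0,"dz":0,"turn":0,"grip":1},{"dx":0,"dy":0,"dz":0,"turn":0,"grip":1},{"dx":0,"dy":0,"dz":0,"turn":0,"grip":1},{"dx":0,"dy":0,"dz":0,"turn":0,"grip":1},{"dx":0,"dy":0,"dz":0,"turn":0,"grip":1}]'
```

```text
time: 5.65
position: [0.4869, 0.2006, 0.0317]
ee_rot: [0.827, 0.562, 0.0, 0.0]
wrist_force: [1.3, -0.1, 0.4]
finger_gap: 0.0263
finger_force: 1.5
```

```bash
python3 -m pendant '[{"dx":0,"dy":0,"dz":-0.06,"turn":0,"grip":1},{"dx":0,"dy":0,"dz":-0.12,"turn":0,"grip":1},{"dx":0,"dy":0,"dz":-0.12,"turn":0,"grip":1},{"dx":0,"dy":0,"dz":-0.12,"turn":0,"grip":1},{"dx":0,"dy":0,"dz":-0.06,"turn":0,"grip":1},{"dx":0,"dy":0,"dz":0,"turn":0,"grip":1},{"dx":0,"dy":0,"dz":0,"turn":0,"grip":1},{"dx":0,"dy":0,"dz":0,"turn":0,"grip":1}]'
python3 - <<'E'
from h import *
CL=[(-.145,.145,-.06,.06,0,.012)]
for n in("top","side"):
    f=r.grab_frame(n)
    d=r.cut_out("clamp",f)[0];p,i=fit(f,d["region"],[.534,-.08,-.01],0,CL);print(n,d["score"],np.round(p,4),i)
    m=d["region"]
    for q in("knob","jaw"):
        for e in r.look_for(q,f)[:2]: print(q,e["score"],np.round(e["at"],4))
E
```

```text
time: 6.45
position: [0.4863, 0.2004, 0.1741]
ee_rot: [0.827, 0.562, -0.001, -0.001]
wrist_force: [0.6, 0.1, -1.3]
finger_gap: 0.0256
finger_force: 30.0
top 0.83 [ 0.5337 -0.0792 -0.0186] 0.9691739079149136
knob 0.86 [ 0.4634 -0.0789  0.024 ]
jaw 0.75 [ 0.5761 -0.0846  0.0336]
side 0.85 [ 0.5324 -0.0798 -0.0268] 0.957239389033575
knob 0.63 [ 0.4626 -0.0895  0.032 ]
```

```bash
python3 -m pendant '[{"dx":-0.103,"dy":0.102,"dz":0,"turn":0,"grip":1},{"dx":-0.103,"dy":0.102,"dz":0,"turn":0,"grip":1},{"dx":-0.103,"dy":0.102,"dz":0,"turn":0,"grip":1},{"dx":-0.103,"dy":0.102,"dz":0,"turn":0,"grip":1},{"dx":-0.103,"dy":0.102,"dz":0,"turn":0,"grip":1},{"dx":-0.103,"dy":0.102,"dz":0,"turn":0,"grip":1},{"dx":-0.103,"dy":0.102,"dz":0,"turn":0,"grip":1},{"dx":0,"dy":0,"dz":0,"turn":-0.6,"grip":1}]'
python3 -m pendant '[{"dx":0,"dy":0,"dz":0,"turn":-0.6,"grip":1},{"dx":0,"dy":0,"dz":0,"turn":-0.6,"grip":1},{"dx":0,"dy":0,"dz":0,"turn":-0.57,"grip":1},{"dx":0,"dy":0,"dz":0,"turn":0,"grip":1},{"dx":0,"dy":0,"dz":0,"turn":0,"grip":1},{"dx":0,"dy":0,"dz":0,"turn":0,"grip":1},{"dx":0,"dy":0,"dz":0,"turn":0,"grip":1},{"dx":0,"dy":0,"dz":0,"turn":0,"grip":1}]'
python3 - <<'E'
from h import *
s=r.sense();print(s["q"].round(3) if hasattr(s["q"],"round") else s["q"], s["position"])
f=r.grab_frame("side");save(f,"side2.png",(200,200,400,340),4)
w=r.grab_frame("wrist");save(w,"wrist2.png")
E
```

```text
time: 7.65
position: [0.6075, -0.0841, 0.175]
ee_rot: [0.802, 0.597, -0.0, 0.001]
wrist_force: [0.6, 0.9, -1.0]
finger_gap: 0.0262
finger_force: 30.0
time: 8.45
position: [0.6065, -0.0794, 0.1757]
ee_rot: [0.715, 0.699, -0.0, 0.0]
wrist_force: [-0.1, -1.1, -0.3]
finger_gap: 0.0262
finger_force: 30.0
[-0.321  0.554  1.307 -0.     1.281 -0.299] [ 0.60645995 -0.07937392  0.17572111]
```

View pics/wrist2.png

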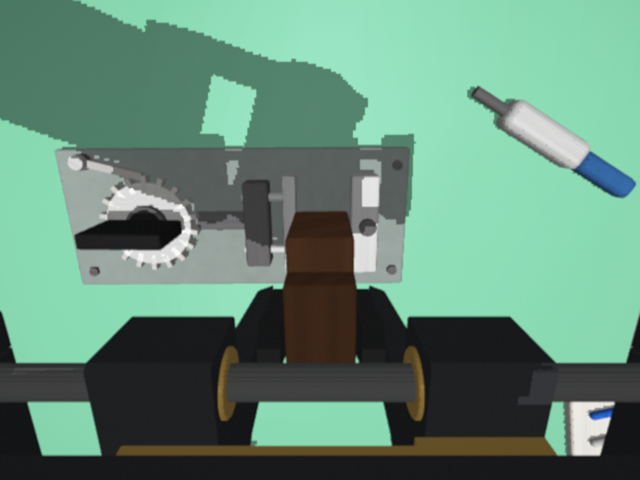

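View pics/side2.png

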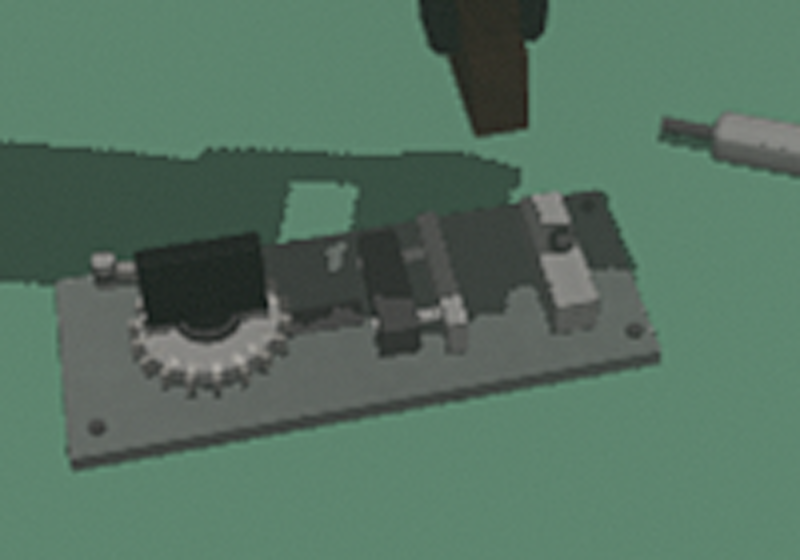

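The wrist view shows the bed corners near (57,150), (410,150), (400,283) and (83,283), the moving jaw's face edge near column 295 and the far jaw's near (355,180). In the side crop those edges are at (440..468, 215..297) and (530..555, 197..305).

```bash
python3 - <<'E'
from h import *
f=r.grab_frame("side");w=r.grab_frame("wrist")
for n,c in(("mov far",(440,215)),("mov near",(468,297)),("far far",(530,197)),("far near",(555,305))):
    print(n,ray(f,(200+(c[0]-1.5)/4,200+(c[1]-1.5)/4),.035).round(4))
for n,c in(("mov",(295.5,178)),("far edge white",(360,178)),("far edge dark",(352.5,178))): print(n,ray(w,c,.036).round(4))
for c in((57,150),(410,150),(400,283),(83,283)): print("bed",ray(w,c,.012).round(4))
CL=[(-.145,.145,-.06,.06,0,.012)]
g=w["color"].astype(int)
for y in(160,172,178,190,205): print(y,[int(v) for v in g[y,276:300].mean(1)],[int(v) for v in g[y,346:386].mean(1)])
x=R.from_quat(r.sense()["ee_rot"]).as_matrix();print(np.degrees(np.arctan2(x[1,1],x[0,1])))
save(w,"wrist3.png",(50,140,430,290),2)
E
```

```text
mov far [ 0.5875 -0.0461  0.035 ]
mov near [ 0.5883 -0.1061  0.035 ]
far far [ 0.6354 -0.0448  0.035 ]
far near [ 0.6281 -0.122   0.035 ]
mov [ 0.5874 -0.0419  0.036 ]
far edge white [ 0.637 -0.043  0.036]
far edge dark [ 0.6312 -0.0429  0.036 ]
bed [ 0.3924 -0.0181  0.012 ]
bed [ 0.6799 -0.0246  0.012 ]
bed [ 0.6765 -0.1422  0.012 ]
bed [ 0.3888 -0.1357  0.012 ]
160 [93, 93, 93, 92, 92, 93, 92, 93, 93, 94, 93, 94, 94, 94, 93, 94, 93, 93, 94, 94, 93, 93, 94, 94] [92, 92, 92, 91, 93, 92, 92, 92, 91, 93, 92, 91, 91, 105, 142, 157, 157, 157, 158, 157, 157, 157, 157, 157, 157, 157, 157, 156, 157, 157, 149, 119, 100, 98, 98, 92, 90, 91, 91, 91]
172 [93, 92, 92, 92, 92, 92, 92, 92, 92, 93, 92, 93, 92, 93, 93, 93, 93, 93, 93, 93, 92, 92, 93, 92] [92, 92, 92, 92, 92, 93, 93, 92, 93, 92, 93, 93, 92, 93, 92, 92, 92, 92, 92, 92, 93, 92, 93, 92, 92, 92, 91, 104, 140, 153, 157, 161, 162, 162, 153, 116, 93, 91, 91, 91]
178 [92, 92, 93, 92, 91, 94, 115, 125, 127, 128, 128, 128, 127, 128, 128, 129, 129, 124, 106, 87, 86, 90, 92, 92] [92, 93, 92, 91, 84, 89, 109, 122, 128, 129, 128, 128, 129, 129, 129, 130, 136, 154, 201, 220, 222, 222, 222, 222, 222, 223, 224, 224, 223, 223, 222, 222, 208, 185, 159, 118, 92, 91, 90, 92]
190 [91, 91, 90, 90, 90, 94, 107, 122, 126, 127, 128, 128, 128, 127, 128, 129, 130, 128, 118, 94, 85, 89, 92, 92] [92, 90, 91, 88, 85, 92, 113, 125, 129, 129, 129, 129, 130, 129, 128, 152, 211, 226, 227, 227, 227, 227, 227, 227, 228, 228, 229, 229, 228, 227, 227, 224, 197, 134, 94, 90, 90, 90, 90, 90]
205 [90, 91, 90, 91, 90, 88, 91, 113, 124, 127, 127, 128, 127, 127, 128, 128, 129, 129, 119, 95, 84, 89, 93, 94] [92, 92, 91, 86, 85, 98, 116, 126, 129, 128, 129, 128, 129, 128, 127, 147, 203, 224, 224, 224, 224, 224, 224, 224, 225, 226, 227, 226, 226, 225, 223, 206, 169, 118, 92, 91, 91, 90, 90, 90]
-1.2416596865654523
```

View pics/wrist3.png

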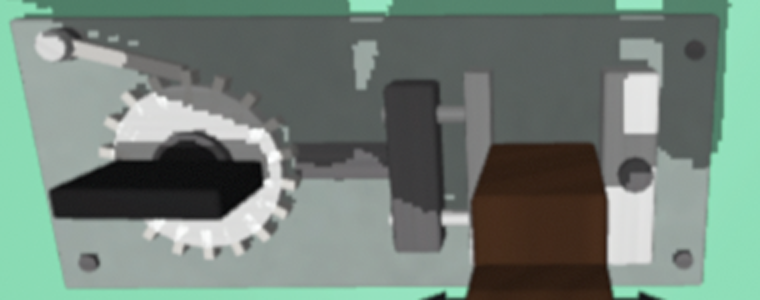

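Jaw faces at x≈0.587 and 0.631, so the gap is about 44 mm, with its middle at (0.608, -0.081). Lowering.

```bash
python3 -m pendant '[{"dx":-0.005,"dy":0.005,"dz":0,"turn":0,"grip":1},{"dx":0,"dy":0,"dz":0.1,"turn":0,"grip":1},{"dx":0,"dy":0,"dz":0.1,"turn":0,"grip":1},{"dx":0,"dy":0,"dz":0.1,"turn":0,"grip":1},{"dx":0,"dy":0,"dz":0.08,"turn":0,"grip":1},{"dx":0,"dy":0,"dz":0.04,"turn":0,"grip":1},{"dx":0,"dy":0,"dz":0.014,"turn":0,"grip":1},{"dx":0,"dy":0,"dz":0,"turn":0,"grip":1}]'; python3 -m pendant '[{"dx":0,"dy":0,"dz":0,"turn":0,"grip":1},{"dx":0,"dy":0,"dz":0,"turn":0,"grip":1},{"dx":0,"dy":0,"dz":0,"turn":0,"grip":1},{"dx":0,"dy":0,"dz":0,"turn":0,"grip":1},{"dx":0,"dy":0,"dz":0,"turn":0,"grip":1},{"dx":0,"dy":0,"dz":0,"turn":0,"grip":1},{"dx":0,"dy":0,"dz":0,"turn":0,"grip":1},{"dx":0,"dy":0,"dz":0,"turn":0,"grip":1}]'
python3 - <<'E'
from h import *
f=r.grab_frame("side");save(f,"side3.png",(200,180,400,330),4)
E
```

```text
time: 9.45
position: [0.6082, -0.0811, 0.0459]
ee_rot: [0.715, 0.699, 0.0, 0.0]
wrist_force: [-0.8, -0.5, -0.1]
finger_gap: 0.026
finger_force: 30.0
time: 10.25
position: [0.6079, -0.0809, 0.0455]
ee_rot: [0.715, 0.699, -0.0, -0.0]
wrist_force: [-0.1, 0.5, -0.4]
finger_gap: 0.026
finger_force: 30.0
```

View pics/side3.png

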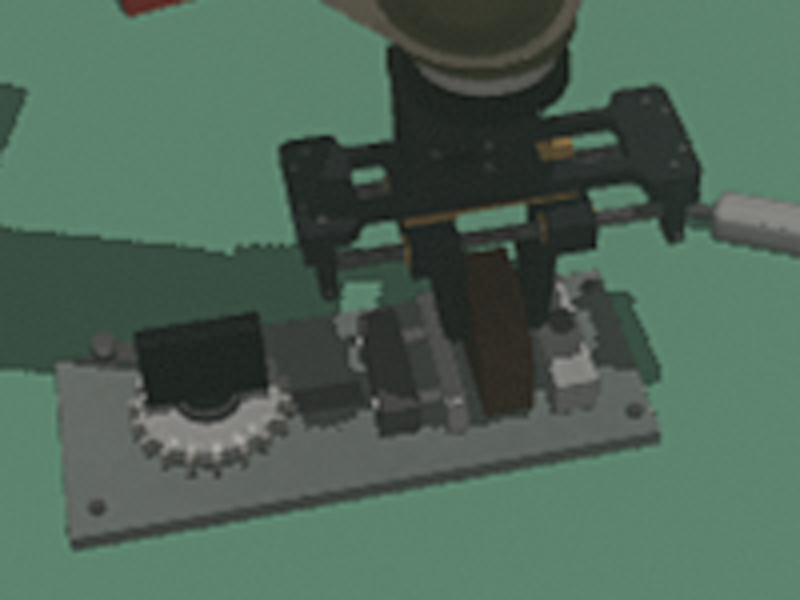

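The block is between the jaws at about (505,360) in the crop, with space on both sides. I'll lower it the last 2 mm, release it, and rise.

```bash
python3 -m pendant '[{"dx":0,"dy":0,"dz":0.003,"turn":0,"grip":1},{"dx":0,"dy":0,"dz":0.002,"turn":0,"grip":1},{"dx":0,"dy":0,"dz":0,"turn":0,"grip":1},{"dx":0,"dy":0,"dz":0,"turn":0,"grip":1},{"dx":0,"dy":0,"dz":0,"turn":0,"grip":1},{"dx":0,"dy":0,"dz":0,"turn":0,"grip":1},{"dx":0,"dy":0,"dz":0,"turn":0,"grip":1},{"dx":0,"dy":0,"dz":0,"turn":0,"grip":1}]'; python3 -m pendant '[{"dx":0,"dy":0,"dz":0,"turn":0,"grip":0.5},{"dx":0,"dy":0,"dz":0,"turn":0,"grip":0.5},{"dx":0,"dy":0,"dz":0,"turn":0,"grip":0.5},{"dx":0,"dy":0,"dz":0,"turn":0,"grip":0.5},{"dx":0,"dy":0,"dz":0,"turn":0,"grip":0.5},{"dx":0,"dy":0,"dz":0,"turn":0,"grip":0.5},{"dx":0,"dy":0,"dz":0,"turn":0,"grip":0.5},{"dx":0,"dy":0,"dz":0,"turn":0,"grip":0.5}]'
python3 -m pendant '[{"dx":0,"dy":0,"dz":-0.04,"turn":0,"grip":0.5},{"dx":0,"dy":0,"dz":-0.1,"turn":0,"grip":0.5},{"dx":0,"dy":0,"dz":-0.13,"turn":0,"grip":0.5},{"dx":0,"dy":0,"dz":-0.13,"turn":0,"grip":0},{"dx":0,"dy":0,"dz":-0.05,"turn":0,"grip":0},{"dx":0,"dy":0,"dz":0,"turn":0,"grip":0},{"dx":0,"dy":0,"dz":0,"turn":0,"grip":0},{"dx":0,"dy":0,"dz":0,"turn":0,"grip":0}]'
python3 - <<'E'
from h import *
f=r.grab_frame("wrist");save(f,"wrist4.png")
d=[d for d in r.cut_out("block",f) if f["color"][d["region"]].mean(0)[0]<80][0]
print(fit(f,d["region"],[.608,-.081,-.02],.012), r.sense()["position"],r.sense()["q"])
for d in r.look_for("knob",f): print(d)
E
```

```text
time: 11.1
position: [0.608, -0.0809, 0.0441]
ee_rot: [0.715, 0.699, 0.0, 0.0]
wrist_force: [0.1, 0.2, 0.1]
finger_gap: 0.026
finger_force: 30.0
time: 11.9
position: [0.6079, -0.0809, 0.044]
ee_rot: [0.715, 0.699, -0.0, -0.0]
wrist_force: [-0.4, 0.8, 0.2]
finger_gap: 0.0439
finger_force: 0.0
time: 12.7
position: [0.6073, -0.0808, 0.1776]
ee_rot: [0.715, 0.699, -0.001, -0.001]
wrist_force: [-0.0, 0.3, 1.0]
finger_gap: 0.0819
finger_force: 0.0
([np.float64(0.6077211085400852), np.float64(-0.08022659340081774), np.float64(-0.011925060253628102)], np.float64(0.971615120274914)) [ 0.60752108 -0.08080353  0.17779015] [-3.23151884e-01  5.55632675e-01  1.29834102e+00  5.96961185e-06
  1.28982973e+00 -3.01613548e-01]
{'at': [0.4728, -0.0752, 0.0256], 'score': 0.83}
```

View pics/wrist4.png

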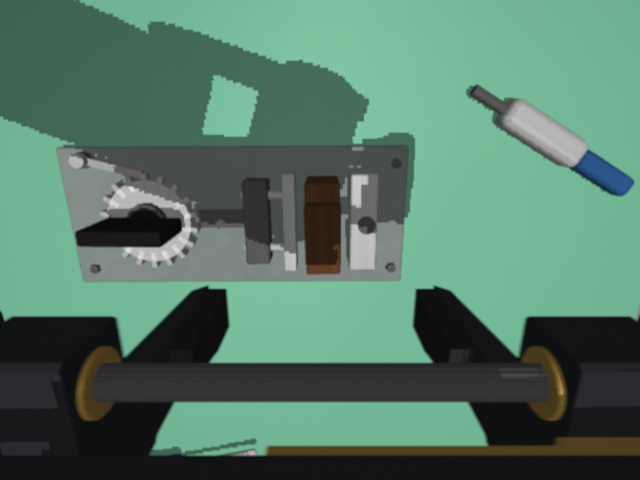

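The block stands upright in the gap at (322,225) in the picture. Now the knob's bar angle, and moving over it.

```bash
python3 -m pendant '[{"dx":0,"dy":-0.12,"dz":0,"turn":0,"grip":0},{"dx":0,"dy":-0.12,"dz":0,"turn":0,"grip":0},{"dx":0,"dy":-0.12,"dz":0,"turn":0,"grip":0},{"dx":0,"dy":-0.118,"dz":0,"turn":0,"grip":0},{"dx":-0.001,"dy":0,"dz":0,"turn":-0.9,"grip":0},{"dx":0,"dy":0,"dz":0,"turn":-0.9,"grip":0},{"dx":0,"dy":0,"dz":0,"turn":-0.9,"grip":0},{"dx":0,"dy":0,"dz":0,"turn":-0.9,"grip":0}]'; python3 -m pendant '[{"dx":0,"dy":0,"dz":0,"turn":-0.9,"grip":0},{"dx":0,"dy":0,"dz":0,"turn":-0.9,"grip":0},{"dx":0,"dy":0,"dz":0,"turn":-0.9,"grip":0},{"dx":0,"dy":0,"dz":0,"turn":-0.9,"grip":0},{"dx":0,"dy":0,"dz":0,"turn":-0.9,"grip":0},{"dx":0,"dy":0,"dz":0,"turn":-0.9,"grip":0},{"dx":0,"dy":0,"dz":0,"turn":-0.9,"grip":0},{"dx":0,"dy":0,"dz":0,"turn":-0.55,"grip":0}]'
python3 - <<'E'
from h import *
s=r.sense();x=R.from_quat(s["ee_rot"]).as_matrix();print(s["position"],s["q"],np.degrees(np.arctan2(x[1,1],x[0,1])))
KN=[(-.03,.03,-.006,.006,.0,.044)]
for n in("wrist","top","side"):
    f=r.grab_frame(n)
    if n=="wrist": save(f,"wrist5.png")
    roi=sil(f,[.4644,-.0787,0],.025,[(-.04,.04,-.04,.04,0,.055)])[::2,::2]>0
    m=roi&(f["color"].max(2)<28); k=cv2.connectedComponentsWithStats(m.astype(np.uint8))
    i=1+np.argmax(k[2][1:,4]);m=k[1]==i
    print(n,m.sum(),fit(f,m,[.4644,-.0787,-.02],.031,KN))
E
```

```text
time: 13.65
position: [0.4644, -0.0781, 0.1787]
ee_rot: [0.5, 0.866, -0.0, -0.0]
wrist_force: [0.2, -0.1, 0.6]
finger_gap: 0.088
finger_force: 0.0
time: 14.45
position: [0.4644, -0.0781, 0.1787]
ee_rot: [0.01, 1.0, 0.0, -0.0]
wrist_force: [-0.4, 0.0, 0.5]
finger_gap: 0.0879
finger_force: 0.0
[ 0.46442336 -0.07808142  0.178658  ] [-4.16098018e-01  2.54570385e-01  1.74150043e+00 -7.12334214e-06
  1.14622807e+00 -1.96697497e+00] 88.85886734273433
wrist 1577 ([np.float64(0.4646281338413067), np.float64(-0.07857447354038066), np.float64(-0.022236850565843624)], np.float64(0.7276185300910203))Traceback (most recent call last):
  File "<stdin>", line 9, in <module>
    return _wrapfunc(a, 'argmax', axis=axis, out=out, **kwds)
    return bound(*args, **kwds)
ValueError: attempt to get argmax of an empty sequence
```

View pics/wrist5.png

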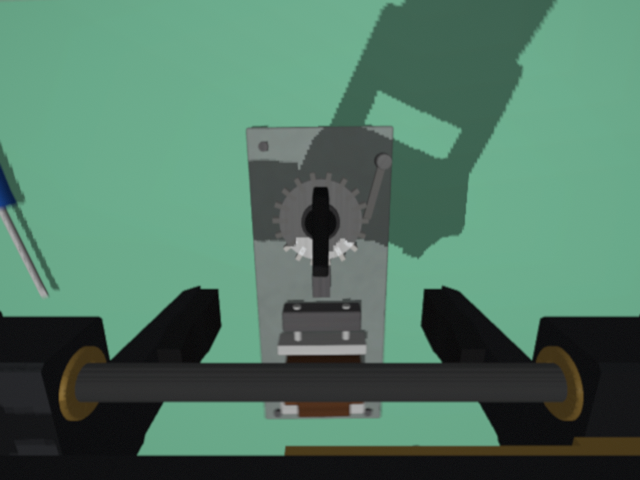

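Knob bar at (320,230) px, aligned with the fingers, and its axis within 0.5 mm of the tool. I'll descend and grip it.

```bash
python3 -m pendant '[{"dx":0,"dy":-0.002,"dz":0.1,"turn":0,"grip":0},{"dx":0,"dy":0,"dz":0.1,"turn":0,"grip":0},{"dx":0,"dy":0,"dz":0.1,"turn":0,"grip":0},{"dx":0,"dy":0,"dz":0.1,"turn":0,"grip":0},{"dx":0,"dy":0,"dz":0.055,"turn":0,"grip":0},{"dx":0,"dy":0,"dz":0,"turn":0,"grip":0},{"dx":0,"dy":0,"dz":0,"turn":0,"grip":0},{"dx":0,"dy":0,"dz":0,"turn":0,"grip":0}]'
cat > st.py <<'E'
from h import *
T=[];
for k in range(6):
    r.grab_frame("wrist") if k else 0
    s=r.sense();T.append([*s["torque"],s["joint_torque"][5]])
x=R.from_quat(s["ee_rot"]).as_matrix()
print("yaw",round(np.degrees(np.arctan2(x[1,1],x[0,1])),2),"pos",np.round(s["position"],4),"tq",np.mean(T,0).round(3),"sd",np.std(T,0).round(3),"q6",round(s["q"][5],3),"t",s["time"])
E
python3 st.py
python3 -m pendant '[{"dx":0,"dy":0,"dz":0,"turn":0,"grip":1},{"dx":0,"dy":0,"dz":0,"turn":0,"grip":1},{"dx":0,"dy":0,"dz":0,"turn":0,"grip":1},{"dx":0,"dy":0,"dz":0,"turn":0,"grip":1},{"dx":0,"dy":0,"dz":0,"turn":0,"grip":1},{"dx":0,"dy":0,"dz":0,"turn":0,"grip":1},{"dx":0,"dy":0,"dz":0,"turn":0,"grip":1},{"dx":0,"dy":0,"dz":0,"turn":0,"grip":1}]'; python3 st.py
```

```text
time: 15.35
position: [0.4651, -0.079, 0.0436]
ee_rot: [0.013, 1.0, -0.0, 0.001]
wrist_force: [0.3, 0.8, -0.6]
finger_gap: 0.0881
finger_force: 0.0
yaw 88.57 pos [ 0.4648 -0.0788  0.043 ] tq [ 0.024  0.005 -0.01   0.008] sd [0.029 0.03  0.012 0.004] q6 -1.963 t 15.6
time: 16.4
position: [0.4645, -0.0787, 0.0425]
ee_rot: [0.012, 1.0, -0.0, -0.0]
wrist_force: [-0.2, 0.1, -0.5]
finger_gap: 0.026
finger_force: 0.0
yaw 88.56 pos [ 0.4645 -0.0785  0.0425] tq [ 0.155 -0.041 -0.033 -0.021] sd [0.182 0.061 0.049 0.03 ] q6 -1.963 t 16.65
```

```bash
python3 -m pendant '[{"dx":0,"dy":0,"dz":0,"turn":0,"grip":1},{"dx":0,"dy":0,"dz":0,"turn":0,"grip":1},{"dx":0,"dy":0,"dz":0,"turn":0.4,"grip":1},{"dx":0,"dy":0,"dz":0,"turn":0.4,"grip":1},{"dx":0,"dy":0,"dz":0,"turn":0.4,"grip":1},{"dx":0,"dy":0,"dz":0,"turn":0.4,"grip":1},{"dx":0,"dy":0,"dz":0,"turn":0.4,"grip":1},{"dx":0,"dy":0,"dz":0,"turn":0.5,"grip":1}]'; python3 st.py
python3 -m pendant '[{"dx":0,"dy":0,"dz":0,"turn":0.4,"grip":1},{"dx":0,"dy":0,"dz":0,"turn":0.4,"grip":1},{"dx":0,"dy":0,"dz":0,"turn":0.4,"grip":1},{"dx":0,"dy":0,"dz":0,"turn":0.4,"grip":1},{"dx":0,"dy":0,"dz":0,"turn":0.4,"grip":1},{"dx":0,"dy":0,"dz":0,"turn":0.33,"grip":1},{"dx":0,"dy":0,"dz":0,"turn":0,"grip":1},{"dx":0,"dy":0,"dz":0,"turn":0,"grip":1}]'; python3 st.py
```

```text
time: 17.45
position: [0.4645, -0.0785, 0.0425]
ee_rot: [0.2, 0.98, 0.0, -0.0]
wrist_force: [1.2, 3.8, 0.6]
finger_gap: 0.0119
finger_force: 30.0
yaw 67.19 pos [ 0.4645 -0.0786  0.0425] tq [ 0.594 -0.067  0.038 -0.016] sd [0.059 0.019 0.027 0.573] q6 -1.59 t 17.7
time: 18.5
position: [0.4644, -0.0787, 0.0425]
ee_rot: [0.365, 0.931, 0.0, -0.0]
wrist_force: [-0.2, 4.1, 2.0]
finger_gap: 0.0115
finger_force: 30.0
yaw 47.11 pos [ 0.4645 -0.0786  0.0425] tq [0.628 0.037 0.033 0.033] sd [0.032 0.029 0.025 0.019] q6 -1.239 t 18.75
```

```bash
python3 -m pendant '[{"dx":0,"dy":0,"dz":0,"turn":0.5,"grip":1},{"dx":0,"dy":0,"dz":0,"turn":0.5,"grip":1},{"dx":0,"dy":0,"dz":0,"turn":0.5,"grip":1},{"dx":0,"dy":0,"dz":0,"turn":0.5,"grip":1},{"dx":0,"dy":0,"dz":0,"turn":0.33,"grip":1},{"dx":0,"dy":0,"dz":0,"turn":0,"grip":1},{"dx":0,"dy":0,"dz":0,"turn":0,"grip":1},{"dx":0,"dy":0,"dz":0,"turn":0,"grip":1}]'; python3 st.py
python3 -m pendant '[{"dx":0,"dy":0,"dz":0,"turn":0.5,"grip":1},{"dx":0,"dy":0,"dz":0,"turn":0.5,"grip":1},{"dx":0,"dy":0,"dz":0,"turn":0.5,"grip":1},{"dx":0,"dy":0,"dz":0,"turn":0.5,"grip":1},{"dx":0,"dy":0,"dz":0,"turn":0.33,"grip":1},{"dx":0,"dy":0,"dz":0,"turn":0,"grip":1},{"dx":0,"dy":0,"dz":0,"turn":0,"grip":1},{"dx":0,"dy":0,"dz":0,"turn":0,"grip":1}]'; python3 st.py
python3 - <<'E'
from h import *
f=r.grab_frame("side");save(f,"side4.png",(200,180,400,330),4)
E
```

```text
time: 19.55
position: [0.4644, -0.0787, 0.0425]
ee_rot: [0.522, 0.853, -0.0, -0.0]
wrist_force: [-0.9, 4.1, 2.6]
finger_gap: 0.0118
finger_force: 30.0
yaw 27.07 pos [ 0.4644 -0.0787  0.0425] tq [0.52  0.316 0.06  0.03 ] sd [0.018 0.047 0.029 0.004] q6 -0.89 t 19.8
time: 20.6
position: [0.4644, -0.0787, 0.0425]
ee_rot: [0.662, 0.749, -0.0, -0.0]
wrist_force: [-4.4, 2.6, 3.7]
finger_gap: 0.0117
finger_force: 30.0
yaw 7.05 pos [ 0.4644 -0.0787  0.0425] tq [0.353 0.735 0.044 0.031] sd [0.017 0.006 0.034 0.005] q6 -0.54 t 20.85
```

View pics/side4.png

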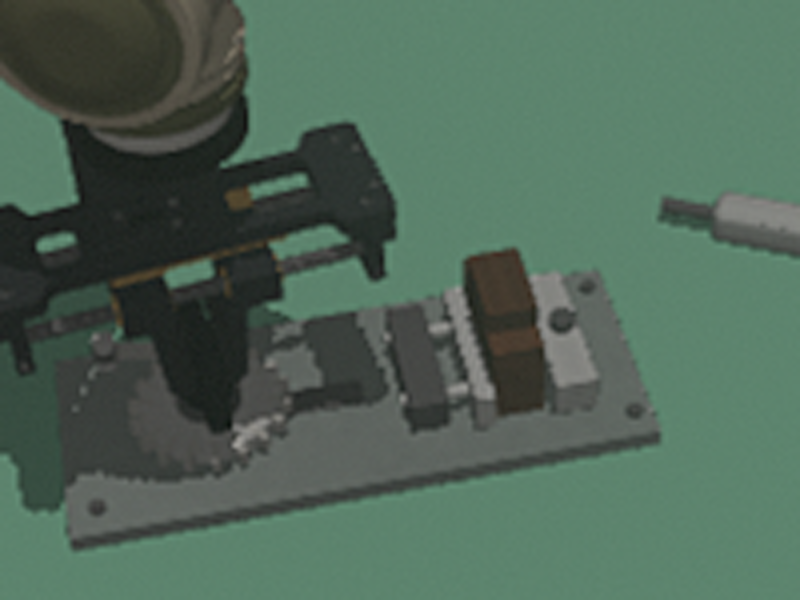

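The jaw has nearly reached the block (487,350), with a sliver of gap left to the far jaw. Joint-6 torque is steady at 0.031, so nothing is nipped yet at 4 clicks. I'll go on one click at a time.

```bash
python3 -m pendant '[{"dx":0,"dy":0,"dz":0,"turn":0.5,"grip":1},{"dx":0,"dy":0,"dz":0,"turn":0.5,"grip":1},{"dx":0,"dy":0,"dz":0,"turn":0.5,"grip":1},{"dx":0,"dy":0,"dz":0,"turn":0.5,"grip":1},{"dx":0,"dy":0,"dz":0,"turn":0.33,"grip":1},{"dx":0,"dy":0,"dz":0,"turn":0,"grip":1},{"dx":0,"dy":0,"dz":0,"turn":0,"grip":1},{"dx":0,"dy":0,"dz":0,"turn":0,"grip":1}]'; python3 st.py
```

```text
time: 21.7
position: [0.4643, -0.0787, 0.0425]
ee_rot: [0.782, 0.623, -0.0, -0.0]
wrist_force: [-5.2, 3.2, 4.6]
finger_gap: 0.0116
finger_force: 30.0
yaw -12.98 pos [ 0.4643 -0.0787  0.0425] tq [0.34  0.863 0.019 0.033] sd [0.033 0.021 0.035 0.   ] q6 -0.191 t 21.95
```

```bash
python3 -m pendant '[{"dx":0,"dy":0,"dz":0,"turn":0.5,"grip":1},{"dx":0,"dy":0,"dz":0,"turn":0.5,"grip":1},{"dx":0,"dy":0,"dz":0,"turn":0.16,"grip":1},{"dx":0,"dy":0,"dz":0,"turn":0,"grip":1},{"dx":0,"dy":0,"dz":0,"turn":0,"grip":1},{"dx":0,"dy":0,"dz":0,"turn":0,"grip":1},{"dx":0,"dy":0,"dz":0,"turn":0,"grip":1},{"dx":0,"dy":0,"dz":0,"turn":0,"grip":1}]'; python3 st.py
 python3 -m pendant '[{"dx":0,"dy":0,"dz":0,"turn":0.5,"grip":1},{"dx":0,"dy":0,"dz":0,"turn":0.5,"grip":1},{"dx":0,"dy":0,"dz":0,"turn":0.17,"grip":1},{"dx":0,"dy":0,"dz":0,"turn":0,"grip":1},{"dx":0,"dy":0,"dz":0,"turn":0,"grip":1},{"dx":0,"dy":0,"dz":0,"turn":0,"grip":1},{"dx":0,"dy":0,"dz":0,"turn":0,"grip":1},{"dx":0,"dy":0,"dz":0,"turn":0,"grip":1}]'; python3 st.py
```

```text
time: 22.75
position: [0.4642, -0.0787, 0.0425]
ee_rot: [0.834, 0.552, -0.0, -0.0]
wrist_force: [-5.5, 2.5, 5.3]
finger_gap: 0.012
finger_force: 30.0
yaw -22.94 pos [ 0.4642 -0.0787  0.0425] tq [0.355 0.903 0.102 0.071] sd [0.032 0.024 0.018 0.   ] q6 -0.017 t 23.0
time: 23.8
position: [0.4642, -0.0787, 0.0425]
ee_rot: [0.879, 0.477, -0.0, -0.0]
wrist_force: [-6.0, 2.6, 5.0]
finger_gap: 0.0116
finger_force: 30.0
yaw -32.99 pos [ 0.4642 -0.0787  0.0425] tq [0.377 0.938 0.09  0.121] sd [0.028 0.019 0.024 0.   ] q6 0.159 t 24.05
```

Nothing was nipped at 5.07 clicks (0.033). At 6.07 the torque has risen by about one click's worth, so the nip came just after tooth 5. Tooth 6 is the first click past nip and tooth 7 the second, so I'll go to tooth 7 with a slight overshoot, come back, then release.

```bash
python3 -m pendant '[{"dx":0,"dy":0,"dz":0,"turn":0.5,"grip":1},{"dx":0,"dy":0,"dz":0,"turn":0.5,"grip":1},{"dx":0,"dy":0,"dz":0,"turn":0.5,"grip":1},{"dx":0,"dy":0,"dz":0,"turn":0.5,"grip":1},{"dx":0,"dy":0,"dz":0,"turn":0.33,"grip":1},{"dx":0,"dy":0,"dz":0,"turn":0,"grip":1},{"dx":0,"dy":0,"dz":0,"turn":0,"grip":1},{"dx":0,"dy":0,"dz":0,"turn":0,"grip":1}]'; python3 st.py
python3 -m pendant '[{"dx":0,"dy":0,"dz":0,"turn":0.15,"grip":1},{"dx":0,"dy":0,"dz":0,"turn":0,"grip":1},{"dx":0,"dy":0,"dz":0,"turn":0,"grip":1},{"dx":0,"dy":0,"dz":0,"turn":-0.15,"grip":1},{"dx":0,"dy":0,"dz":0,"turn":-0.15,"grip":1},{"dx":0,"dy":0,"dz":0,"turn":0,"grip":1},{"dx":0,"dy":0,"dz":0,"turn":0,"grip":1},{"dx":0,"dy":0,"dz":0,"turn":0,"grip":1}]'; python3 st.py
```

```text
time: 24.85
position: [0.4641, -0.0787, 0.0425]
ee_rot: [0.948, 0.317, -0.001, -0.0]
wrist_force: [-5.0, 2.6, 4.8]
finger_gap: 0.012
finger_force: 30.0
yaw -53.0 pos [ 0.4641 -0.0786  0.0425] tq [0.413 1.021 0.19  0.181] sd [0.027 0.03  0.022 0.   ] q6 0.508 t 25.1
time: 25.9
position: [0.4641, -0.0786, 0.0425]
ee_rot: [0.945, 0.328, -0.0, -0.0]
wrist_force: [-5.6, 2.5, 6.1]
finger_gap: 0.0116
finger_force: 30.0
yaw -51.73 pos [ 0.4642 -0.0786  0.0425] tq [0.422 0.987 0.101 0.096] sd [0.018 0.015 0.021 0.   ] q6 0.486 t 26.15
```

Total torque excess is 0.149, i.e. 1.94 clicks past nip at the 7.07 position. It dropped on backing off, so the pawl has taken the load. I'll release and rise.

```bash
python3 -m pendant '[{"dx":0,"dy":0,"dz":0,"turn":0,"grip":0},{"dx":0,"dy":0,"dz":0,"turn":0,"grip":0},{"dx":0,"dy":0,"dz":0,"turn":0,"grip":0},{"dx":0,"dy":0,"dz":0,"turn":0,"grip":0},{"dx":0,"dy":0,"dz":0,"turn":0,"grip":0},{"dx":0,"dy":0,"dz":0,"turn":0,"grip":0},{"dx":0,"dy":0,"dz":0,"turn":0,"grip":0},{"dx":0,"dy":0,"dz":0,"turn":0,"grip":0}]'
python3 -m pendant '[{"dx":0,"dy":0,"dz":-0.05,"turn":0,"grip":0},{"dx":0,"dy":0,"dz":-0.1,"turn":0,"grip":0},{"dx":0,"dy":0,"dz":-0.13,"turn":0,"grip":0},{"dx":0,"dy":0,"dz":-0.13,"turn":0,"grip":0},{"dx":0,"dy":0,"dz":-0.05,"turn":0,"grip":0},{"dx":0,"dy":0,"dz":0,"turn":0,"grip":0},{"dx":0,"dy":0,"dz":0,"turn":0,"grip":0},{"dx":0,"dy":0,"dz":0,"turn":0,"grip":0}]'
python3 - <<'E'
from h import *
f=r.grab_frame("side");g=r.grab_frame("wrist");a=cv2.resize(f["color"][180:330,200:400],(533,400),interpolation=2);b=cv2.resize(g["color"],(267,200));b=cv2.copyMakeBorder(b,0,200,0,0,0)
cv2.imwrite("pics/end.png",np.hstack([a,b])[:,:,::-1])
roi=sil(g,[.4644,-.0787,0],.025,[(-.04,.04,-.04,.04,0,.055)])[::2,::2]>0
m=roi&(g["color"].max(2)<28);k=cv2.connectedComponentsWithStats(m.astype(np.uint8));m=k[1]==1+np.argmax(k[2][1:,4])
p,i=fit(g,m,[.4644,-.0787,-2.46],.031,[(-.03,.03,-.006,.006,.0,.044)]);print("knob deg",np.degrees(p[2]),i,r.sense()["time"])
E
```

```text
time: 26.95
position: [0.4645, -0.0787, 0.0425]
ee_rot: [0.945, 0.327, -0.0, 0.0]
wrist_force: [0.4, 0.1, 0.2]
finger_gap: 0.0735
finger_force: 0.0
time: 27.75
position: [0.464, -0.0785, 0.1792]
ee_rot: [0.945, 0.327, -0.001, -0.001]
wrist_force: [-0.5, -0.1, 0.5]
finger_gap: 0.0879
finger_force: 0.0
knob deg -140.71304600828373 0.7742718446601942 27.85
```

View pics/end.png

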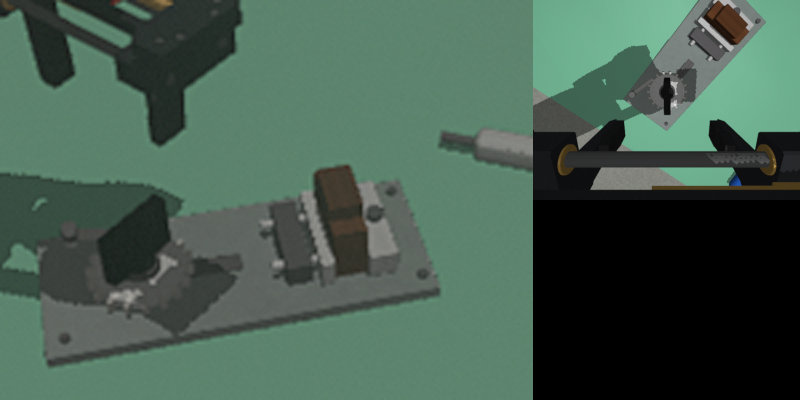

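The knob stayed at -140.7° (7 clicks from -1.3°), held by the pawl. The block at (340,220) is upright between the jaws, with nothing touching it, so I'm handing in.

```bash
python3 -c "
from station import r
print(r.job_done())"
```

```text
the job is handed in; nothing more can be done
None
```

I handed the job in: the block stands upright on the bed, clamped two clicks past the first nip (about 14 N by my torque estimate) and held by the pawl, with the gripper clear; the hand-in returned no verdict.

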